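# Stow a sample tube in the dark chest with a folding lid stay

## Robot

A 6-joint arm with a two-finger parallel gripper is mounted at the origin on the work surface; the furniture and walls round the work are solid. World frame = base frame: x ahead of the robot, y to its left, z up, the work surface at z = 0. Lengths are in m, angles in rad, forces in N, time in s.
With the tool pointing down it reaches from about 0.35 to 0.775 m from the base axis. Payload 7.3 kg.
Tool frame: the origin (TCP) lies midway between the tips of the shut fingers; the grasp point (between the pads) lies 19 mm behind it (robot.grip_depth is the z of the grasp point in the tool frame, in m); z points along the fingers, y is the line along which they close (so a half turn about z gives the same grasp; the last joint's range is limited). The gripper opens to 92 mm and grips with 3 to 60 N. Pads are 19 mm wide; open, the fingers measure 130 mm over their backs; the gripper's body (75 mm by 190 mm) begins 47 mm behind the grasp point.
Start: joints at [1.146, 0.342, 1.524, -0, 1.275, -0.146], TCP at [0.144, 0.505, 0.227] pointing down, gripper open.
Joint ranges: [-2.53, 2.53], [-0.77, 2.02], [0.04, 2.7], [-1, 4.14], [0.28, 2.66], [-3.11, 3.11]. Speed limits (rad/s): [2.57, 2.57, 3.14, 3.14, 3.14, 3.14].

## Interface

Orientations are given as [roll, pitch, yaw] about the fixed x, y, z axes, in that order (R = Rz(yaw) Ry(pitch) Rx(roll)).
In Python, from cell import robot, viewer gives the robot as it stands.
- The arm moves only by the tool step_arm, never from a script. Its argument "increments" is a list of rows, each an object with "delta_pos": the shift along the tool's x, y, z in cm, a list of three; "dr": the turn, a rotation vector about the tool's x, y, z in degrees, a list of three; "fingers": the closure, from -1 (fully open) to 1 (shut), so that 0 is half open. In form: [{"delta_pos": [tx, ty, tz], "dr": [wx, wy, wz], "fingers": fingers}, ...]. A call has exactly 5 rows; each row is the pose to reach, as a shift and turn from the pose commanded when the call began, along the tool's axes at that moment; what a row does not reach only later rows make up. A row lasts 1/8 s, in which the tool goes at most 62.5 mm and 10.7 degrees, less where a joint would pass 70% of its speed; a pose out of reach is approached as far as the arm can. A call with a gripper value outside its range is refused whole. The fingers move at their own pace and stop on an object; "newtons" is the grip in N (left out, the last holds). Time passes only in rows, so rows that repeat a pose let the fingers close, or fill a call up. It gives the time, the measured TCP pose, the force, the opening and the grip force at its end, in the units of the state.
- robot.observe(): the state, without advancing time (a new reading comes with each control period).
- viewer.read_camera(name): name is "scene" or "top"; returns the picture (384x512x3 uint8, red, green, blue); there is no depth.
- viewer.camera_params(name): a dict with "K" (3x3 intrinsics, pixels), "T" (4x4, takes a point from camera to world coordinates). Camera axes: x right, y down, z forward; pixel columns grow to the right and rows downward; lengths in m; the calibration is good to about 2 mm. A picture is of the moment at which its call begins. camera_params takes no time and is no camera call.
- robot.hand_in(): hands the job in; it is judged then, once.
The state is a dict: "time": time; "qpos": joint angles; "qvel": joint speeds; "joint_efforts": joint torques, N m; "tool_pos": TCP position; "tool_rot": TCP orientation; "contact_force": force on the tool from outside, world axes, zero at the start; "torque": the same for the moment, N m; "opening": finger opening in m; "grip_force": force on a finger pad.
Only numpy, scipy, OpenCV 4.12 (cv2) and the standard library are available. Lean on these libraries where they do the work, as an engineer would, in place of code of your own. Each camera call takes 0.05 s, during which the arm holds its last target. There are 200 camera calls.

## Task

Put the light-sensitive sample away: raise the lid of the dark chest by its steel bar until the folding stay locks and let go, then, with the lid standing on its locked stay, lay the orange-capped tube inside with the blue-capped one. Then push the stay's red knob through to break the stay and guide the lid gently down until it is fully shut, leaving both tubes inside. Never haul the lid on past its stop or press it down while the stay is locked, because the stay's clamped foot must not slip from its setting, and leave the bottle and the screwdriver where they are.

Things in the scene. Friction and masses are not known exactly. Their poses are not given: they have to be found in the camera images.
- chest: Dark light-tight chest, fixed on the bench: outer 165 (its x) x 220 (y) x 86 mm high, walls 5 mm. Origin: centre of its underside. x points from the front (bar side, nearest the robot) to the hinges at the back, y to the left, z up. Black floor inside 28 mm above the bench. The stay runs along the inside of the left wall, so tubes must lie right of y = +45 mm.
- front_lane (a point): Place for the orange-capped tube: on the chest's floor at chest x = -30, y = -30, z = 28 mm, in the middle of a free lane 30 mm wide along y between ribs 5 mm high (y = -103 to +47 mm); 47 mm from the front wall's inside. A second lane, with the blue-capped tube, lies at x = +35 mm. Axes as the chest's.
- lid (a joint): Lid angle: 0 = shut, grows as it opens; axis along the chest's y at chest x = +84.5, z = 88 mm. Lid about 0.6 kg (0.5 to 0.7); lifting takes up to 4 N at the bar. The stiff hinge holds it only when nearly upright (above 1.1 rad); lower down it falls shut. The stay stops and locks it somewhere between 1.33 and 1.51 rad, depending on the foot's setting, so feel for the stop.
- lid_panel: The lid: grey panel 167 x 222 x 13 mm with a steel bar in front. Origin: on the hinge axis at mid width; when shut its axes are parallel to the chest's; it turns about y.
- lid_handle (a point): Middle of the lid's bar, a round steel rod 11 mm thick, straight for 94 mm along y, on two legs at y = +-55 mm, 45 mm in front of the lid's edge (39 mm free for a finger). Lid shut, it lies 213 mm in front of the hinge axis and 7 mm above it (95 mm over the bench); it moves on a circle about that axis. Axes as the lid's.
- stay_elbow (a joint): Elbow of the two-link folding stay: about 0 (+-0.1) folded, lid shut; 2.92 = straight, lid at its stop; 3.12 = locked over centre. At the stop a light spring carries it over; when the lid is let go it settles locked. To break it, push it back through straight to below 2.5, or the spring relocks it. Then the lid stands at 1.2 to 1.4 rad by its hinge and can be lowered by the bar.
- stay_knob: Red round knob on the stay's elbow, 16 mm thick, 21 mm long, axis along the chest's y. Origin: at the elbow's pivot, 87 mm left of the chest's middle; the knob reaches from 5 to 26 mm right of it.
- stay_knob_mid (a point): Middle of the red knob. Stay locked: at chest x about 0, y = +72 mm, about 142 mm above the bench, 50 mm in front of the lid (tilt the tool so that the gripper clears the lid). It breaks when the knob is pushed 30 to 35 mm backwards and down (chest +x : -z about 0.8 : 0.6) with 2 to 8 N.
- stay_foot: Small dark block at the stay's foot, clamped by a screw in an upright slotted rail inside the left wall. Origin: the lower link's pivot, at chest x = -55.5, y = +88 mm, 48 to 68 mm above the bench; the setting differs each time. It stands a steady pull of 8 N at the bar against the stop but is dragged along its rail from about 12 N.
- orange_tube: The tube to stow: white conical tube with an orange cap, lying on the bench left of the chest, 117 mm long along its own y, 20 g. Origin: on the underside at mid length, 11 mm below its axis. The 17 mm thick body runs to the pointed end at +y; the 22 mm cap is the last 14 mm at -y.
- blue_tube: A tube of the same kind with a blue cap, already lying in the chest's rear lane along the chest's y. Origin: on its underside at mid length.
- bottle: White reagent bottle with a blue cap, 48 mm thick, 104 mm tall, standing in front of the chest, to the left. Origin: centre of its underside. To be left alone.
- driver: Screwdriver with a red handle lying at the right, 147 mm long, 18 mm thick. Origin: on the underside near its middle. To be left alone.

How it is judged:
By the outcome, as a careful person would: the job done as asked, in the order asked, and still so for the second after the job is handed in, with the robot touching nothing.
It also fails if it takes over 72 s, if anything falls off the work surface, if the arm or the gripper's body presses on something with over 40 N, if the wrist force passes 120 N, or if a joint passes its speed limit or range.

## Working session

There is one attempt and no reset: what is moved stays moved. The work goes in short steps, Python scripts to look and compute and a tool call to move; the robot and the scene stay as the last step left them, time stands still between calls to the robot, and variables do not carry over. Pictures are saved under pics/ and viewed, at most 10 in all, crops included, and the job is handed in when it is done.

Besides the shell and the picture viewer there is one more tool, called after ">>>" as name(argument=value, ...) on one line, values as JSON. step_arm: Moves the arm, as the interface text tells. Its arguments: {"type":"object","properties":{"increments":{"type":"array"},"newtons":{"type":"number"}},"required":["increments"]}

```bash
ls; mkdir -p pics
python3 - <<'E'
from cell import robot, viewer
import cv2,numpy as np
for n in ("scene","top"):
    im=viewer.read_camera(n); cv2.imwrite(f"pics/{n}0.png",im[:,:,::-1])
    p=viewer.camera_params(n); print(n,np.round(p["K"],1).tolist(),np.round(p["T"],3).tolist())
a=cv2.imread("pics/scene0.png");b=cv2.imread("pics/top0.png")
s=robot.observe(); print(s, robot.grip_depth)
E
```

```text
pics
scene [[404.3, 0.0, 261.2], [0.0, 404.3, 185.1], [0.0, 0.0, 1.0]] [[0.161, -0.875, 0.457, -0.011], [-0.987, -0.145, 0.071, -0.126], [0.004, -0.463, -0.886, 1.094], [0.0, 0.0, 0.0, 1.0]]
top [[437.4, 0.0, 257.4], [0.0, 437.4, 189.0], [0.0, 0.0, 1.0]] [[0.118, -0.962, 0.248, 0.283], [-0.993, -0.114, 0.029, -0.086], [0.0, -0.25, -0.968, 1.063], [0.0, 0.0, 0.0, 1.0]]
{'time': 0.1, 'qpos': array([ 1.14597345e+00,  3.42639324e-01,  1.52490703e+00, -6.00407703e-05,
        1.27539988e+00, -1.46021840e-01]), 'qvel': array([-4.33182606e-04, -1.36937346e-03, -1.21138918e-03,  3.88590812e-04,
        6.01009009e-04, -3.87913822e-06]), 'joint_efforts': array([ 2.18625049e-03, -4.31997335e+01, -2.44697535e+01,  7.19484687e-02,
        5.25684643e-02, -1.06722459e-04]), 'tool_pos': array([0.14433935, 0.50439466, 0.22612663]), 'tool_rot': array([-3.14024513e+00, -1.40144614e-04,  2.86280904e+00]), 'contact_force': array([ 0.33585942, -0.0897284 , -0.3571064 ]), 'torque': array([ 0.01076341,  0.01835745, -0.00371551]), 'grip_force': 0.0, 'opening': 0.0919019602858758} -0.0188
```

View pics/scene0.png

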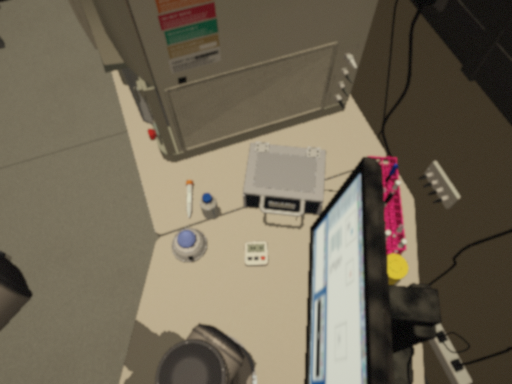

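View pics/top0.png

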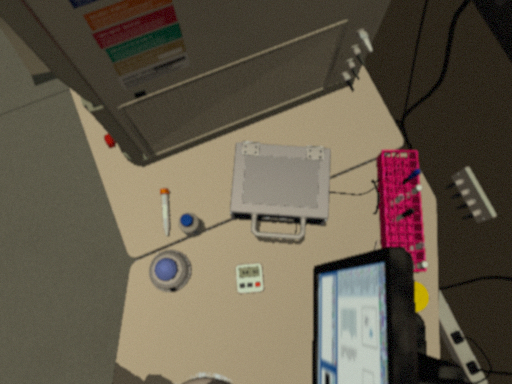

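The pictures show the closed chest, with its lid at about (285,180) in top and the bar at about (278,236). The orange-capped tube is at (166,210), the bottle at (190,223) and a monitor stands at the right. Next I'll zoom in on the region for accurate pixels.

```bash
cat > h.py <<'E'
from cell import robot, viewer
import cv2,numpy as np
from scipy.spatial.transform import Rotation as R
def ray(n,uv):
    p=viewer.camera_params(n);T=p["T"];d=T[:3,:3]@np.linalg.inv(p["K"])@np.array([*uv,1.]);return T[:3,3],d
def onz(n,uv,z):
    o,d=ray(n,uv);return o+d*(z-o[2])/d[2]
def proj(n,P):
    p=viewer.camera_params(n);c=np.linalg.inv(p["T"])@np.array([*P,1.]);q=p["K"]@c[:3];return q[:2]/q[2]
def tri(uva,uvb):
    (o1,d1),(o2,d2)=ray("scene",uva),ray("top",uvb)
    A=np.c_[d1,-d2];t=np.linalg.lstsq(A,o2-o1,rcond=None)[0]
    a,b=o1+d1*t[0],o2+d2*t[1];return (a+b)/2,np.linalg.norm(a-b)
def snap(n,f=None):
    im=viewer.read_camera(n)[:,:,::-1].copy()
    if f: cv2.imwrite(f"pics/{f}.png",im)
    return im
E
python3 - <<'E'
from h import *
b=cv2.imread("pics/top0.png");c=b[125:275,140:340];cv2.imwrite("pics/z0.png",cv2.resize(c,None,fx=4,fy=4,interpolation=cv2.INTER_CUBIC))
for n in("scene","top"):
    im=cv2.imread(f"pics/{n}0.png");h=cv2.cvtColor(im,cv2.COLOR_BGR2HSV)
    m=cv2.inRange(h,(4,140,120),(16,255,255))
    k,l,st,ce=cv2.connectedComponentsWithStats(m)
    for i in range(1,k):
        if st[i,4]>8:print(n,"or",st[i],ce[i],onz(n,ce[i],.02).round(3))
    m=cv2.inRange(h,(100,120,60),(125,255,255))
    k,l,st,ce=cv2.connectedComponentsWithStats(m)
    for i in range(1,k):
        if st[i,4]>40:print(n,"bl",st[i],ce[i],onz(n,ce[i],.1).round(3))
E
```

```text
scene or [187 181   6   3  17] [189.35294118 182.05882353] [0.518 0.175 0.02 ]
scene bl [203 194   8   8  49] [206.6122449  197.65306122] [0.44  0.095 0.1  ]
top or [160 189   9   5  38] [163.89473684 190.84210526] [0.518 0.173 0.02 ]
top or [256 283   4   3  11] [257.36363636 283.90909091] [ 0.323 -0.082  0.02 ]
top bl [181 215  11  11  97] [186.16494845 219.8556701 ] [0.44  0.092 0.1  ]
top bl [320 270  18   7  49] [328.93877551 272.71428571] [ 0.362 -0.233  0.1  ]
top bl [321 360  16  15  94] [328.5212766  366.73404255] [ 0.172 -0.247  0.1  ]
```

View pics/z0.png

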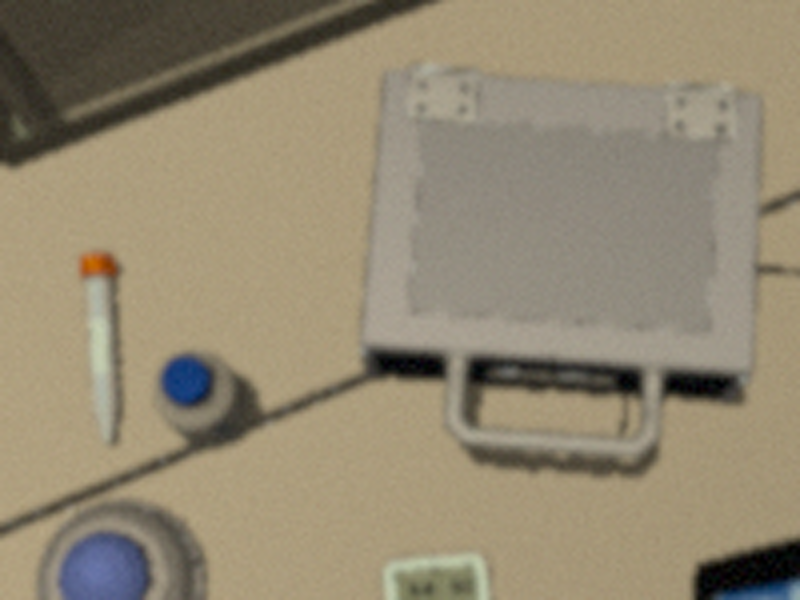

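The zoom shows the lid corners at about (385,68), (764,92), (750,374) and (363,348). The bar runs from (465,435) to (642,448). The tube has its cap at (98,265) and its tip at (110,440).

Run:
```python
from h import *
u=lambda x,y:np.array([x/4+140-.4,y/4+125-.4])
C=np.array([onz("top",u(*p),.099) for p in [(385,68),(764,92),(750,374),(363,348)]]);print(C.round(4))
print("sizes",[np.linalg.norm(C[i]-C[(i+1)%4]).round(4) for i in range(4)])
B=np.array([onz("top",u(*p),.097) for p in [(465,435),(642,448)]]);print("bar",B.round(4),B.mean(0).round(4))
d=(C[0]+C[3]-C[1]-C[2]);yaw=np.arctan2(-d[0],d[1]);print("yaw",yaw, "bar yaw",np.arctan2(-(B[0]-B[1])[0],(B[0]-B[1])[1]))
f=C[0]+C[1]-C[3]-C[2];print("yawx",np.arctan2(f[1],f[0]))
cen=C.mean(0);ax=np.array([np.cos(yaw),np.sin(yaw)]);
print("lid centre",cen,"hinge from bar",B.mean(0)[:2]+.213*ax)
for p,z in[((98,265),.013),((110,440),.011),((98,253),.011)]:print("tube",onz("top",u(*p),z).round(4))
print("bottle top",onz("top",u(187,380),.104))
```

```text
[[ 0.6379  0.0065  0.099 ]
 [ 0.6492 -0.2149  0.099 ]
 [ 0.4816 -0.2199  0.099 ]
 [ 0.4708 -0.0029  0.099 ]]
sizes [np.float64(0.2218), np.float64(0.1677), np.float64(0.2173), np.float64(0.1674)]
bar [[ 0.429  -0.0656  0.097 ]
 [ 0.4334 -0.164   0.097 ]] [ 0.4312 -0.1148  0.097 ]
yaw 0.05049587800263264 bar yaw 0.0443830163520205
yawx 0.043071400156564715
lid centre [ 0.55987276 -0.10780132  0.099     ] hinge from bar [ 0.6439276  -0.10401905]
tube [0.5201 0.1744 0.013 ]
tube [0.4137 0.1491 0.011 ]
tube [0.5281 0.1762 0.011 ]
bottle top [0.44029657 0.09142769 0.104     ]
```

```bash
cat >> h.py <<'E'
YAW=.046; HZ=np.array([.644,-.104,.088]); RZ=R.from_euler('z',YAW); CH=HZ-RZ.apply([.0845,0,.088])
def ch(x,y,z): return CH+RZ.apply([x,y,z])
def Rt(t,dyaw=0):  # forward tilt t (rad): tool y ~ chest x, z forward-down
    return RZ*R.from_euler('z',dyaw)*R.from_matrix(np.array([[0,1,0],[np.cos(t),0,np.sin(t)],[np.sin(t),0,-np.cos(t)]]).T)
def bar(th,r=.213,h=.007): return HZ+RZ.apply([-r*np.cos(th)+h*np.sin(th),0,r*np.sin(th)+h*np.cos(th)])
def cur():
    s=robot.observe();return s,s["tool_pos"],R.from_euler('xyz',s["tool_rot"])
def inc(P,Ro,base=None):
    if base is None: _,p,r=cur()
    else: p,r=base
    d=r.inv().apply(np.asarray(P)-p)*100; w=np.degrees((r.inv()*Ro).as_rotvec())
    print("dp",d.round(2).tolist(),"|%.1f|"%np.linalg.norm(d),"dr",w.round(1).tolist())
E
python3 - <<'E'
from h import *
for s,t in [((312,228),(314,266)),((372,158),(408,250)),((345,165),(385,252))]: print(tri(s,t))
for p in [(140,163),(270,112),(385,75),(345,22)]: print("hood",p,onz("top",p,0).round(3),onz("top",p,.2).round(3))
Ro=Rt(np.radians(30)); b=bar(0); print(CH,b)
z=Ro.apply([0,0,1])
w1=(np.array([.40,.22,.24]),Ro); inc(*w1)
w2=(b-.085*z,Ro); inc(*w2,base=w1)
w3=(b+.015*z,Ro); inc(*w3,base=w2)
E
```

```text
(array([ 0.36532996, -0.19155328,  0.17936043]), np.float64(0.002354552161810336))
(array([ 0.36498739, -0.25764578,  0.52390706]), np.float64(0.009903357140916707))
(array([ 0.35876413, -0.22550446,  0.50693447]), np.float64(0.027854643446842135))
hood (140, 163) [0.588 0.251 0.   ] [0.531 0.188 0.2  ]
hood (270, 112) [ 0.767 -0.062  0.   ] [ 0.676 -0.067  0.2  ]
hood (385, 75) [ 0.91  -0.358  0.   ] [ 0.792 -0.307  0.2  ]
hood (345, 22) [ 1.061 -0.24   0.   ] [ 0.915 -0.211  0.2  ]
[ 0.55958939 -0.10788563  0.        ] [ 0.43122531 -0.11379454  0.095     ]
dp [-32.4, -20.31, -1.36] |38.3| dr [-26.1, -18.6, 69.7]
dp [-33.49, -5.88, 4.85] |34.3| dr [0.0, 0.0, 0.0]
dp [0.0, 0.0, 10.0] |10.0| dr [0.0, 0.0, 0.0]
```

>>> step_arm(increments=[{"delta_pos": [-6, -4, -0.3], "dr": [-3.5, -2.5, 9], "fingers": 0}, {"delta_pos": [-12, -8, -0.6], "dr": [-7, -5, 18], "fingers": 0.35}, {"delta_pos": [-18, -11.5, -0.9], "dr": [-10, -7.2, 27], "fingers": 0.35}, {"delta_pos": [-23, -14.5, -1], "dr": [-13.5, -9.6, 36], "fingers": 0.35}, {"delta_pos": [-28, -17.5, -1.2], "dr": [-17, -12, 45], "fingers": 0.35}])

```text
time: 0.72
tool_pos: [0.3541, 0.2709, 0.2383]
tool_rot: [2.793, 0.075, 2.051]
contact_force: [1.3, 0.8, 0.0]
opening: 0.0461
grip_force: 0.0
```

Run:
```python
from h import *
Ro=Rt(np.radians(30)); b=bar(0); z=Ro.apply([0,0,1])
w1=(np.array([.40,.12,.22]),Ro); inc(*w1)
w2=(b-.085*z,Ro); inc(*w2,base=w1)
```

```text
dp [-15.33, -3.74, 1.81] |15.9| dr [-8.9, -6.7, 24.3]
dp [-23.5, -4.48, 3.35] |24.2| dr [0.0, 0.0, 0.0]
```

>>> step_arm(increments=[{"delta_pos": [-5, -1.2, 0.6], "dr": [-3, -2.2, 8], "fingers": 0.35}, {"delta_pos": [-10, -2.4, 1.2], "dr": [-6, -4.5, 16], "fingers": 0.35}, {"delta_pos": [-14, -3.4, 1.7], "dr": [-8.5, -6.5, 23], "fingers": 0.35}, {"delta_pos": [-14, -3.4, 1.7], "dr": [-8.5, -6.5, 23], "fingers": 0.35}, {"delta_pos": [-14, -3.4, 1.7], "dr": [-8.5, -6.5, 23], "fingers": 0.35}])

```text
time: 1.35
tool_pos: [0.3962, 0.1353, 0.2214]
tool_rot: [2.627, 0.01, 1.644]
contact_force: [0.1, 0.4, -0.3]
opening: 0.0296
grip_force: 0.0
```

Run:
```python
from h import *
Ro=Rt(np.radians(30)); b=bar(0); z=Ro.apply([0,0,1])
inc(b-.085*z,Ro)
```

```text
dp [-24.93, -4.96, 3.53] |25.7| dr [-0.5, -0.3, 1.6]
```

>>> step_arm(increments=[{"delta_pos": [-6, -1.2, 0.9], "dr": [-0.5, -0.3, 1.6], "fingers": 0.35}, {"delta_pos": [-12, -2.4, 1.7], "dr": [-0.5, -0.3, 1.6], "fingers": 0.35}, {"delta_pos": [-18, -3.6, 2.5], "dr": [-0.5, -0.3, 1.6], "fingers": 0.35}, {"delta_pos": [-23, -4.6, 3.2], "dr": [-0.5, -0.3, 1.6], "fingers": 0.35}, {"delta_pos": [-25, -5, 3.5], "dr": [-0.5, -0.3, 1.6], "fingers": 0.35}])

```text
time: 1.98
tool_pos: [0.3908, -0.0681, 0.1773]
tool_rot: [2.623, -0.0, 1.622]
contact_force: [0.7, -0.5, 0.5]
opening: 0.03
grip_force: 0.0
```

Run:
```python
from h import *
im=snap("top","t1"); im2=snap("scene","s1")
c=lambda a,x,y:cv2.resize(a[y:y+150,x:x+100],None,fx=4,fy=4,interpolation=cv2.INTER_CUBIC)
cv2.imwrite("pics/z1.png",np.hstack([c(im,230,130),c(im2,235,130)]))
Ro=Rt(np.radians(30)); b=bar(0); z=Ro.apply([0,0,1])
inc(b-.085*z,Ro);inc(b+.015*z,Ro)
```

```text
dp [-4.35, -0.77, 0.53] |4.4| dr [-0.3, 0.1, -0.2]
dp [-4.32, -0.71, 10.53] |11.4| dr [-0.3, 0.1, -0.2]
```

View pics/z1.png

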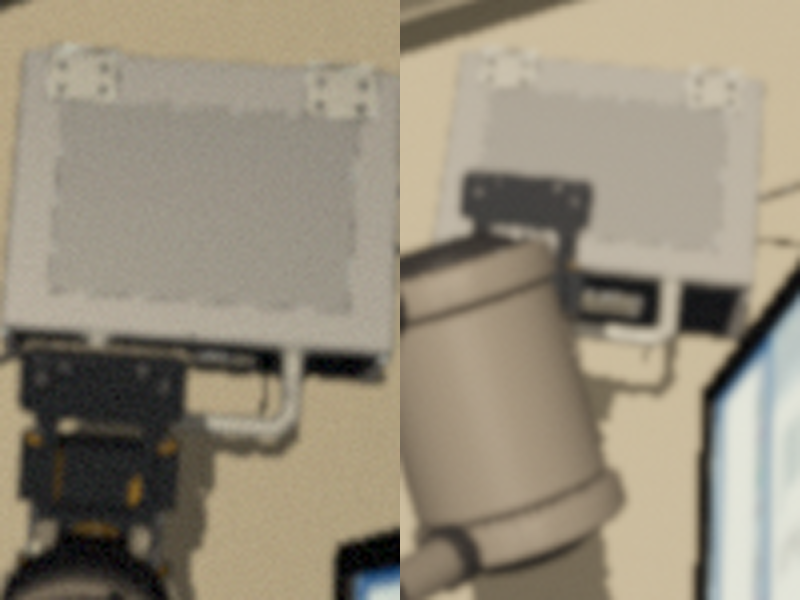

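The crops show the open gripper above the left part of the bar (bar end at about (290,400) in the left crop), still about 44 mm short to the right.

>>> step_arm(increments=[{"delta_pos": [-2.5, -0.4, 0.3], "dr": [0, 0, 0], "fingers": 0.35}, {"delta_pos": [-4.3, -0.7, 0.5], "dr": [0, 0, 0], "fingers": 0.35}, {"delta_pos": [-4.3, -0.7, 0.5], "dr": [0, 0, 0], "fingers": 0.35}, {"delta_pos": [-4.3, -0.7, 0.5], "dr": [0, 0, 0], "fingers": 0.35}, {"delta_pos": [-4.3, -0.7, 0.5], "dr": [0, 0, 0], "fingers": 0.35}])

```text
time: 2.7
tool_pos: [0.3886, -0.1097, 0.1691]
tool_rot: [2.625, -0.001, 1.62]
contact_force: [-0.2, -0.3, 0.9]
opening: 0.0298
grip_force: 0.0
```

Run:
```python
from h import *
Ro=Rt(np.radians(30)); b=bar(0); z=Ro.apply([0,0,1])
inc(b+.015*z,Ro); print(robot.observe()["tool_pos"])
```

```text
dp [-0.63, 0.03, 10.04] |10.1| dr [-0.4, -0.2, 0.1]
[ 0.38862526 -0.10973148  0.16912255]
```

>>> step_arm(increments=[{"delta_pos": [-0.5, 0, 2.5], "dr": [0, 0, 0], "fingers": 0.35}, {"delta_pos": [-0.5, 0, 5], "dr": [0, 0, 0], "fingers": 0.35}, {"delta_pos": [-0.5, 0, 7.5], "dr": [0, 0, 0], "fingers": 0.35}, {"delta_pos": [-0.5, 0, 9], "dr": [0, 0, 0], "fingers": 0.35}, {"delta_pos": [-0.5, 0, 10], "dr": [0, 0, 0], "fingers": 0.35}])

```text
time: 3.32
tool_pos: [0.4384, -0.1126, 0.0814]
tool_rot: [2.625, -0.002, 1.619]
contact_force: [0.3, 0.1, 0.4]
opening: 0.0299
grip_force: 0.0
```

>>> step_arm(increments=[{"delta_pos": [0, 0, 0], "dr": [0, 0, 0], "fingers": 0.6}, {"delta_pos": [0, 0, 0], "dr": [0, 0, 0], "fingers": 1}, {"delta_pos": [0, 0, 0], "dr": [0, 0, 0], "fingers": 1}, {"delta_pos": [0, 0, 0], "dr": [0, 0, 0], "fingers": 1}, {"delta_pos": [0, 0, 0], "dr": [0, 0, 0], "fingers": 1}], newtons=8)

```text
time: 3.95
tool_pos: [0.438, -0.1134, 0.0823]
tool_rot: [2.624, -0.001, 1.618]
contact_force: [-2.9, 0.4, 4.4]
opening: 0.0104
grip_force: 8.0
```

Run:
```python
from h import *
_,p,r=cur()
for th in np.arange(0,1.55,.1): print(round(th,2), (r.inv().apply(bar(th)-bar(0))*100).round(2).tolist(), (bar(th)-bar(0)).round(3).tolist())
```

```text
0.0 [0.0, 0.0, 0.0] [0.0, 0.0, 0.0]
0.1 [0.0, 1.2, -1.76] [0.002, 0.0, 0.021]
0.2 [0.0, 2.58, -3.39] [0.006, 0.0, 0.042]
0.3 [0.01, 4.1, -4.87] [0.012, 0.001, 0.063]
0.4 [0.01, 5.77, -6.2] [0.02, 0.001, 0.082]
0.5 [0.01, 7.56, -7.35] [0.029, 0.001, 0.101]
0.6 [0.01, 9.46, -8.31] [0.041, 0.002, 0.119]
0.7 [0.01, 11.45, -9.08] [0.055, 0.003, 0.136]
0.8 [0.01, 13.5, -9.65] [0.07, 0.003, 0.151]
0.9 [0.01, 15.6, -10.02] [0.086, 0.004, 0.164]
1.0 [0.01, 17.73, -10.17] [0.104, 0.005, 0.176]
1.1 [0.01, 19.86, -10.1] [0.122, 0.006, 0.186]
1.2 [0.01, 21.97, -9.83] [0.142, 0.007, 0.194]
1.3 [0.0, 24.04, -9.35] [0.163, 0.007, 0.2]
1.4 [0.0, 26.06, -8.66] [0.184, 0.008, 0.204]
1.5 [0.0, 28.0, -7.77] [0.205, 0.009, 0.206]
```

>>> step_arm(increments=[{"delta_pos": [0, 0.6, -0.9], "dr": [0, 0, 0], "fingers": 1}, {"delta_pos": [0, 1.2, -1.8], "dr": [0, 0, 0], "fingers": 1}, {"delta_pos": [0, 2.6, -3.4], "dr": [0, 0, 0], "fingers": 1}, {"delta_pos": [0, 4.1, -4.9], "dr": [0, 0, 0], "fingers": 1}, {"delta_pos": [0, 5.8, -6.2], "dr": [0, 0, 0], "fingers": 1}], newtons=15)

```text
time: 4.58
tool_pos: [0.4553, -0.1124, 0.1636]
tool_rot: [2.63, -0.001, 1.619]
contact_force: [-10.5, -2.5, 0.1]
opening: 0.0102
grip_force: 15.0
```

>>> step_arm(increments=[{"delta_pos": [0, 1.8, -1.15], "dr": [0, 0, 0], "fingers": 1}, {"delta_pos": [0, 3.7, -2.1], "dr": [0, 0, 0], "fingers": 1}, {"delta_pos": [0, 5.7, -2.9], "dr": [0, 0, 0], "fingers": 1}, {"delta_pos": [0, 7.7, -3.45], "dr": [0, 0, 0], "fingers": 1}, {"delta_pos": [0, 7.7, -3.45], "dr": [0, 0, 0], "fingers": 1}])

```text
time: 5.2
tool_pos: [0.508, -0.1102, 0.234]
tool_rot: [2.624, -0.0, 1.619]
contact_force: [-10.4, -0.6, 10.4]
opening: 0.0101
grip_force: 15.0
```

```bash
cat >> h.py <<'E'
def lidang():
    s,p,r=cur(); g=p-.0155*r.apply([0,0,1]); v=RZ.inv().apply(g-HZ)
    print("lid th %.3f rad r %.4f y %.4f"%(np.arctan2(v[2],-v[0])-np.arctan2(.007,.213),np.hypot(v[0],v[2]),v[1]), "F",s["contact_force"].round(1), "t",round(s["time"],2))
E
python3 - <<'E'
from h import *
lidang();_,p,r=cur()
for th in np.arange(.8,1.25,.1): print(round(th,2), (r.inv().apply(bar(th)-bar(.8))*100).round(2).tolist())
E
```

```text
lid th 0.804 rad r 0.2147 y 0.0000 F [-10.4  -0.6  10.4] t 5.2
0.8 [0.0, 0.0, 0.0]
0.9 [-0.0, 2.1, -0.36]
1.0 [-0.01, 4.22, -0.51]
1.1 [-0.01, 6.35, -0.45]
1.2 [-0.01, 8.47, -0.17]
```

>>> step_arm(increments=[{"delta_pos": [0, 0, -0.2], "dr": [0, 0, 0], "fingers": 1}, {"delta_pos": [0, 1, -0.4], "dr": [0, 0, 0], "fingers": 1}, {"delta_pos": [0, 2.1, -0.6], "dr": [0, 0, 0], "fingers": 1}, {"delta_pos": [0, 3.2, -0.7], "dr": [0, 0, 0], "fingers": 1}, {"delta_pos": [0, 4.2, -0.75], "dr": [0, 0, 0], "fingers": 1}], newtons=5)

```text
time: 5.82
tool_pos: [0.5413, -0.1088, 0.2606]
tool_rot: [2.624, -0.001, 1.618]
contact_force: [-2.6, 0.7, -0.1]
opening: 0.0104
grip_force: 5.0
```

Run:
```python
from h import *
lidang();_,p,r=cur()
for th in np.arange(1.,1.55,.05): print(round(th,2), (r.inv().apply(bar(th)-bar(1.))*100).round(2).tolist())
```

```text
lid th 1.002 rad r 0.2164 y -0.0001 F [-2.6  0.7 -0.1] t 5.83
1.0 [0.0, 0.0, 0.0]
1.05 [-0.0, 1.07, 0.0]
1.1 [-0.0, 2.13, 0.06]
1.15 [-0.0, 3.19, 0.17]
1.2 [-0.0, 4.24, 0.34]
1.25 [-0.0, 5.29, 0.55]
1.3 [-0.01, 6.32, 0.82]
1.35 [-0.01, 7.33, 1.14]
1.4 [-0.01, 8.33, 1.51]
1.45 [-0.01, 9.31, 1.93]
1.5 [-0.01, 10.27, 2.4]
```

>>> step_arm(increments=[{"delta_pos": [0, 1, 0], "dr": [0, 0, 0], "fingers": 1}, {"delta_pos": [0, 2.1, 0.05], "dr": [0, 0, 0], "fingers": 1}, {"delta_pos": [0, 3.2, 0.15], "dr": [0, 0, 0], "fingers": 1}, {"delta_pos": [0, 4.2, 0.3], "dr": [0, 0, 0], "fingers": 1}, {"delta_pos": [0, 5.3, 0.5], "dr": [0, 0, 0], "fingers": 1}])

```text
time: 6.45
tool_pos: [0.5897, -0.1067, 0.2819]
tool_rot: [2.625, -0.001, 1.618]
contact_force: [-2.1, 0.8, -0.8]
opening: 0.0104
grip_force: 5.0
```

>>> step_arm(increments=[{"delta_pos": [0, 0, 0], "dr": [0, 0, 0], "fingers": 1}, {"delta_pos": [0, 0, 0], "dr": [0, 0, 0], "fingers": 1}, {"delta_pos": [0, 0.2, 0.05], "dr": [0, 0, 0], "fingers": 1}, {"delta_pos": [0, 0.4, 0.1], "dr": [0, 0, 0], "fingers": 1}, {"delta_pos": [0, 0.6, 0.15], "dr": [0, 0, 0], "fingers": 1}])

```text
time: 7.08
tool_pos: [0.5949, -0.1065, 0.2834]
tool_rot: [2.625, -0.001, 1.618]
contact_force: [-1.5, -0.9, 1.6]
opening: 0.0107
grip_force: 5.0
```

Run:
```python
from h import *
lidang()
```

```text
lid th 1.272 rad r 0.2165 y -0.0003 F [-1.5 -0.9  1.6] t 7.08
```

>>> step_arm(increments=[{"delta_pos": [0, 0.2, 0.06], "dr": [0, 0, 0], "fingers": 1}, {"delta_pos": [0, 0.4, 0.12], "dr": [0, 0, 0], "fingers": 1}, {"delta_pos": [0, 0.6, 0.18], "dr": [0, 0, 0], "fingers": 1}, {"delta_pos": [0, 0.8, 0.25], "dr": [0, 0, 0], "fingers": 1}, {"delta_pos": [0, 1.0, 0.3], "dr": [0, 0, 0], "fingers": 1}])

```text
time: 7.7
tool_pos: [0.6052, -0.106, 0.2856]
tool_rot: [2.625, -0.001, 1.618]
contact_force: [-1.8, -3.2, 0.2]
opening: 0.0108
grip_force: 5.0
```

>>> step_arm(increments=[{"delta_pos": [0, 0.05, 0.02], "dr": [0, 0, 0], "fingers": 1}, {"delta_pos": [0, 0.1, 0.04], "dr": [0, 0, 0], "fingers": 1}, {"delta_pos": [0, 0.15, 0.05], "dr": [0, 0, 0], "fingers": 1}, {"delta_pos": [0, 0.2, 0.07], "dr": [0, 0, 0], "fingers": 1}, {"delta_pos": [0, 0.2, 0.07], "dr": [0, 0, 0], "fingers": 1}])

```text
time: 8.32
tool_pos: [0.6072, -0.1059, 0.2861]
tool_rot: [2.625, -0.001, 1.618]
contact_force: [-1.1, -2.5, 0.4]
opening: 0.011
grip_force: 5.0
```

Run:
```python
from h import *
lidang()
```

```text
lid th 1.331 rad r 0.2162 y -0.0002 F [-1.1 -2.5  0.4] t 8.32
```

>>> step_arm(increments=[{"delta_pos": [0, 0.05, 0.02], "dr": [0, 0, 0], "fingers": 1}, {"delta_pos": [0, 0.1, 0.03], "dr": [0, 0, 0], "fingers": 1}, {"delta_pos": [0, 0.15, 0.05], "dr": [0, 0, 0], "fingers": 1}, {"delta_pos": [0, 0.2, 0.06], "dr": [0, 0, 0], "fingers": 1}, {"delta_pos": [0, 0.25, 0.08], "dr": [0, 0, 0], "fingers": 1}])

```text
time: 8.95
tool_pos: [0.6098, -0.1057, 0.2866]
tool_rot: [2.625, -0.001, 1.618]
contact_force: [-2.0, -3.0, 0.6]
opening: 0.0108
grip_force: 5.0
```

Run:
```python
from h import *
lidang()
c=lambda a,x,y,w,h,k:cv2.resize(a[y:y+h,x:x+w],None,fx=k,fy=k,interpolation=cv2.INTER_CUBIC)
ims=[snap(n,n+"2") for n in("top","scene")]
cv2.imwrite("pics/z2.png",np.hstack([c(ims[0],200,90,130,190,3),c(ims[1],210,90,130,190,3)]))
for n,im in zip(("top","scene"),ims):
    h=cv2.cvtColor(im,cv2.COLOR_BGR2HSV);m=cv2.inRange(h,(0,120,60),(12,255,255))|cv2.inRange(h,(168,120,60),(180,255,255))
    k,l,st,ce=cv2.connectedComponentsWithStats(m)
    for i in range(1,k):
        if st[i,4]>4:print(n,st[i],ce[i].round(1))
    print(proj(n,ch(0,.072,.142)))
```

```text
lid th 1.343 rad r 0.2162 y -0.0002 F [-2.  -3.   0.6] t 8.95
top [  84    0   88   31 1027] [120.8  11.3]
top [  93    5   84   44 1383] [135.5  26.4]
top [104 133  12  15 109] [109.3 139.9]
top [ 377  148   49  124 3960] [400.4 203.5]
top [251 169   3   2   5] [252.2 169.4]
top [165 189   3   2   5] [166.2 189.4]
top [160 190   9   4  15] [164.1 192.3]
top [236 202   2   4   5] [236.8 203.6]
[249.27357522 171.52384828]
scene [155   0  55  13 360] [175.    3.8]
scene [158   3  58  27 802] [187.   15.5]
scene [148 129   9  11  64] [151.7 133.5]
scene [ 370  155   36  100 1395] [391.  205.3]
scene [261 257   4   2   7] [262.3 257.6]
[260.7814161  160.21212596]
```

View pics/z2.png

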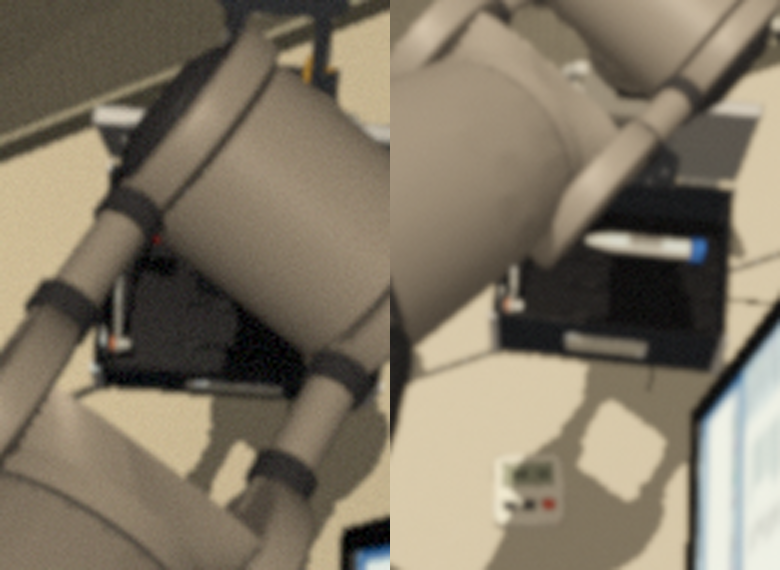

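The chest is open with the blue-capped tube in the rear lane, its cap to the right. The foot is at about (113,343) in the left crop, and a sliver of the red knob shows at (155,240). I'll continue feeling for the stop.

>>> step_arm(increments=[{"delta_pos": [0, 0.05, 0.02], "dr": [0, 0, 0], "fingers": 1}, {"delta_pos": [0, 0.1, 0.03], "dr": [0, 0, 0], "fingers": 1}, {"delta_pos": [0, 0.15, 0.05], "dr": [0, 0, 0], "fingers": 1}, {"delta_pos": [0, 0.2, 0.06], "dr": [0, 0, 0], "fingers": 1}, {"delta_pos": [0, 0.25, 0.08], "dr": [0, 0, 0], "fingers": 1}])

```text
time: 9.68
tool_pos: [0.6123, -0.1056, 0.2871]
tool_rot: [2.625, -0.001, 1.618]
contact_force: [-0.4, -3.1, 0.3]
opening: 0.0104
grip_force: 5.0
```

>>> step_arm(increments=[{"delta_pos": [0, 0.05, 0.02], "dr": [0, 0, 0], "fingers": 1}, {"delta_pos": [0, 0.1, 0.03], "dr": [0, 0, 0], "fingers": 1}, {"delta_pos": [0, 0.15, 0.05], "dr": [0, 0, 0], "fingers": 1}, {"delta_pos": [0, 0.2, 0.07], "dr": [0, 0, 0], "fingers": 1}, {"delta_pos": [0, 0.25, 0.09], "dr": [0, 0, 0], "fingers": 1}])

```text
time: 10.3
tool_pos: [0.615, -0.1054, 0.2877]
tool_rot: [2.625, -0.001, 1.618]
contact_force: [-0.7, -3.6, -0.5]
opening: 0.0105
grip_force: 5.0
```

>>> step_arm(increments=[{"delta_pos": [0, 0.05, 0.02], "dr": [0, 0, 0], "fingers": 1}, {"delta_pos": [0, 0.1, 0.04], "dr": [0, 0, 0], "fingers": 1}, {"delta_pos": [0, 0.15, 0.06], "dr": [0, 0, 0], "fingers": 1}, {"delta_pos": [0, 0.2, 0.08], "dr": [0, 0, 0], "fingers": 1}, {"delta_pos": [0, 0.25, 0.1], "dr": [0, 0, 0], "fingers": 1}])

```text
time: 10.92
tool_pos: [0.6177, -0.1053, 0.2881]
tool_rot: [2.625, -0.001, 1.618]
contact_force: [-0.4, -1.9, -0.3]
opening: 0.0105
grip_force: 5.0
```

>>> step_arm(increments=[{"delta_pos": [0, 0.05, 0.02], "dr": [0, 0, 0], "fingers": 1}, {"delta_pos": [0, 0.1, 0.04], "dr": [0, 0, 0], "fingers": 1}, {"delta_pos": [0, 0.15, 0.06], "dr": [0, 0, 0], "fingers": 1}, {"delta_pos": [0, 0.2, 0.08], "dr": [0, 0, 0], "fingers": 1}, {"delta_pos": [0, 0.25, 0.1], "dr": [0, 0, 0], "fingers": 1}])

```text
time: 11.55
tool_pos: [0.6203, -0.1052, 0.2884]
tool_rot: [2.625, -0.001, 1.618]
contact_force: [-0.1, -2.5, -0.3]
opening: 0.0107
grip_force: 5.0
```

>>> step_arm(increments=[{"delta_pos": [0, 0.05, 0.02], "dr": [0, 0, 0], "fingers": 1}, {"delta_pos": [0, 0.1, 0.04], "dr": [0, 0, 0], "fingers": 1}, {"delta_pos": [0, 0.15, 0.06], "dr": [0, 0, 0], "fingers": 1}, {"delta_pos": [0, 0.2, 0.08], "dr": [0, 0, 0], "fingers": 1}, {"delta_pos": [0, 0.25, 0.1], "dr": [0, 0, 0], "fingers": 1}])

```text
time: 12.18
tool_pos: [0.6224, -0.105, 0.2886]
tool_rot: [2.626, -0.001, 1.618]
contact_force: [-4.9, -1.9, 3.0]
opening: 0.0108
grip_force: 5.0
```

>>> step_arm(increments=[{"delta_pos": [0, 0, 0], "dr": [0, 0, 0], "fingers": 1}, {"delta_pos": [0, 0.02, 0.01], "dr": [0, 0, 0], "fingers": 1}, {"delta_pos": [0, 0.03, 0.01], "dr": [0, 0, 0], "fingers": 1}, {"delta_pos": [0, 0.03, 0.01], "dr": [0, 0, 0], "fingers": 1}, {"delta_pos": [0, 0.03, 0.01], "dr": [0, 0, 0], "fingers": 1}])

```text
time: 12.8
tool_pos: [0.6226, -0.105, 0.2887]
tool_rot: [2.626, -0.001, 1.618]
contact_force: [-5.2, -2.1, 2.9]
opening: 0.0108
grip_force: 5.0
```

Run:
```python
from h import *
lidang()
im=snap("top","t3")
h=cv2.cvtColor(im,cv2.COLOR_BGR2HSV);m=cv2.inRange(h,(0,100,50),(12,255,255))|cv2.inRange(h,(168,100,50),(180,255,255))
k,l,st,ce=cv2.connectedComponentsWithStats(m)
for i in range(1,k):
    if 220<ce[i][0]<300 and st[i,4]>1:print(st[i],ce[i].round(1))
```

```text
lid th 1.403 rad r 0.2161 y -0.0000 F [-5.2 -2.1  2.9] t 12.8
[242 169  14  10 125] [248.4 173.4]
[236 202   3   5  12] [236.8 203.9]
```

The stop is felt at 1.403 rad with about 5 N. The knob jumped to (248,173), so the stay has gone over centre. I'll release and back off.

>>> step_arm(increments=[{"delta_pos": [0, 0, 0], "dr": [0, 0, 0], "fingers": 0.6}, {"delta_pos": [0, 0, 0], "dr": [0, 0, 0], "fingers": 0.35}, {"delta_pos": [0, 0, -1], "dr": [0, 0, 0], "fingers": 0.35}, {"delta_pos": [0, 0, -4], "dr": [0, 0, 0], "fingers": 0.35}, {"delta_pos": [0, 0, -9], "dr": [0, 0, 0], "fingers": 0.35}])

```text
time: 13.48
tool_pos: [0.578, -0.1069, 0.3668]
tool_rot: [2.627, -0.003, 1.618]
contact_force: [-0.1, -0.3, -0.1]
opening: 0.0301
grip_force: 0.0
```

Run:
```python
from h import *
s,p,r=cur(); print(p,s["contact_force"])
cap=np.array([.5281,.1762]);tip=np.array([.4137,.1491]); d=(cap-tip)/np.linalg.norm(cap-tip);yw=np.arctan2(d[1],d[0]);print("tube",(cap+tip)/2,np.linalg.norm(cap-tip),yw)
g=(cap+tip)/2+.022*d; print(g)
psi=yw+np.pi; Rg=R.from_euler('xyz',[np.pi,0,psi]); print("tooly",Rg.apply([0,1,0]))
a=(np.array([.45,.05,.30]),Rt(.4)); inc(*a); 
b=(np.array([*g,.16]),Rg); inc(*b,base=a); inc(*b)
```

```text
[ 0.57796447 -0.10689668  0.36681958] [-0.12783992 -0.33693321 -0.08150747]
tube [0.4709  0.16265] 0.117566024003536 0.23260050434980523
[0.49230755 0.16772119]
tooly [-2.30508774e-01  9.73070247e-01  1.22464680e-16]
dp [16.26, -13.79, -0.07] |21.3| dr [6.5, -0.2, 0.0]
dp [11.57, -1.06, 14.75] |18.8| dr [16.7, 20.1, -99.2]
dp [27.78, -16.52, 14.5] |35.4| dr [21.5, 25.7, -98.2]
```

>>> step_arm(increments=[{"delta_pos": [3, -3.5, 0], "dr": [0, 0, -4], "fingers": 0.2}, {"delta_pos": [7, -7.5, 0], "dr": [0, 0, -13], "fingers": 0.1}, {"delta_pos": [11.5, -11, 0], "dr": [0, 0, -23], "fingers": 0.1}, {"delta_pos": [16, -13, 0], "dr": [0, 0, -33], "fingers": 0.1}, {"delta_pos": [19, -13.5, 1.5], "dr": [0, 0, -42], "fingers": 0.1}])

```text
time: 14.1
tool_pos: [0.4589, 0.079, 0.2888]
tool_rot: [2.74, 0.34, 2.287]
contact_force: [0.7, -0.5, 0.1]
opening: 0.0414
grip_force: 0.0
```

```bash
cat >> h.py <<'E'
TG=np.array([.4923,.1677]); RG=R.from_euler('xyz',[np.pi,0,.2326+np.pi])
E
python3 - <<'E'
from h import *
print(cur()[1]);inc(np.array([*TG,.16]),RG)
E
```

```text
[0.45893092 0.07896884 0.2887672 ]
dp [8.54, 3.52, 13.05] |16.0| dr [10.0, 29.5, -56.9]
```

>>> step_arm(increments=[{"delta_pos": [1.4, 0.6, 1.5], "dr": [1.5, 4.6, -8.8], "fingers": 0.1}, {"delta_pos": [2.8, 1.2, 3], "dr": [3, 9.2, -17.6], "fingers": 0.1}, {"delta_pos": [4.2, 1.8, 5], "dr": [4.6, 13.8, -26.5], "fingers": 0.1}, {"delta_pos": [5.6, 2.3, 7], "dr": [6.1, 18.3, -35.2], "fingers": 0.1}, {"delta_pos": [7, 2.9, 9], "dr": [7.6, 22.8, -44], "fingers": 0.1}])

```text
time: 14.72
tool_pos: [0.4796, 0.1503, 0.1971]
tool_rot: [3.086, 0.107, -3.139]
contact_force: [0.5, -0.0, 0.7]
opening: 0.0414
grip_force: 0.0
```

Run:
```python
from h import *
print(cur()[1]);inc(np.array([*TG,.15]),RG)
```

```text
[0.47959697 0.1503104  0.19711285]
dp [-0.76, 1.46, 4.91] |5.2| dr [2.5, 6.5, -13.0]
```

>>> step_arm(increments=[{"delta_pos": [-0.4, 0.8, 2.5], "dr": [1.4, 3.5, -7], "fingers": 0.1}, {"delta_pos": [-0.7, 1.4, 4.8], "dr": [2.5, 6.5, -13], "fingers": 0.1}, {"delta_pos": [-0.7, 1.4, 4.8], "dr": [2.5, 6.5, -13], "fingers": 0.1}, {"delta_pos": [-0.7, 1.4, 4.8], "dr": [2.5, 6.5, -13], "fingers": 0.1}, {"delta_pos": [-0.7, 1.4, 4.8], "dr": [2.5, 6.5, -13], "fingers": 0.1}])

```text
time: 15.35
tool_pos: [0.4913, 0.1664, 0.1521]
tool_rot: [3.141, 0.003, -2.914]
contact_force: [0.3, 0.3, -0.4]
opening: 0.0415
grip_force: 0.0
```

Run:
```python
from h import *
print(cur()[1]);inc(np.array([*TG,.006]),RG)
c=lambda a,x,y,w,h,k:cv2.resize(a[y:y+h,x:x+w],None,fx=k,fy=k,interpolation=cv2.INTER_CUBIC)
ims=[snap(n,n+"4") for n in("top","scene")]
cv2.imwrite("pics/z4.png",np.hstack([c(ims[0],140,120,130,190,3),c(ims[1],150,120,130,190,3)]))
for n,im in zip(("top","scene"),ims):
    h=cv2.cvtColor(im,cv2.COLOR_BGR2HSV)
    for nm,lo,hi in(("or",(4,140,120),(16,255,255)),("bl",(100,120,60),(125,255,255)),("red",(0,120,60),(5,255,255))):
        k,l,st,ce=cv2.connectedComponentsWithStats(cv2.inRange(h,lo,hi))
        for i in range(1,k):
            if st[i,4]>12 and 150<ce[i][0]<300 and 120<ce[i][1]<260:print(n,nm,st[i],ce[i].round(1))
```

```text
[0.49131086 0.16636566 0.15207919]
dp [-0.08, 0.1, 14.61] |14.6| dr [0.0, 0.2, -0.3]
top bl [181 214  11  12 102] [186.1 219.7]
top red [242 171  13  10 109] [248.2 175.1]
scene bl [203 194   8   8  55] [206.6 197.3]
scene red [254 158  11   9  84] [259.2 162.3]
```

View pics/z4.png

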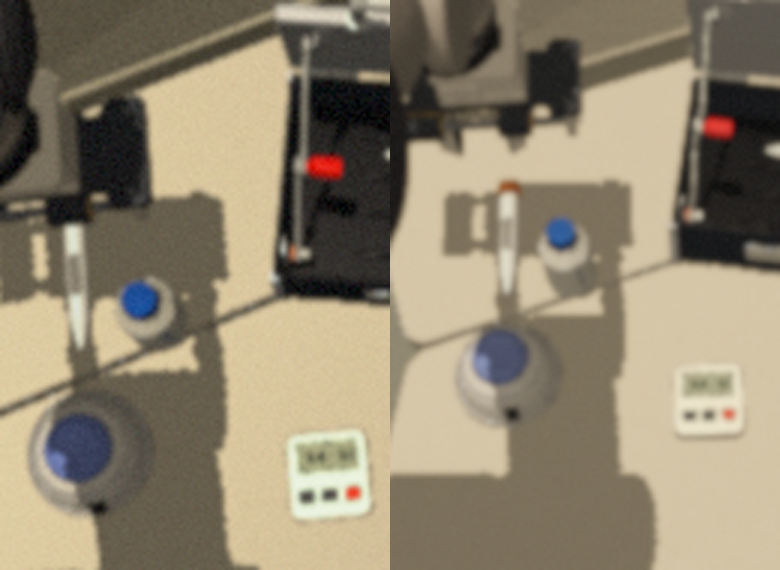

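The lid stands on its locked stay, with the knob at about (248,175) in top. The gripper is above the tube at the cap side and clear of the bottle, so I'll descend.

>>> step_arm(increments=[{"delta_pos": [-0.1, 0.1, 4], "dr": [0, 0, 0], "fingers": 0.1}, {"delta_pos": [-0.1, 0.1, 8], "dr": [0, 0, 0], "fingers": 0.1}, {"delta_pos": [-0.1, 0.1, 11], "dr": [0, 0, 0], "fingers": 0.1}, {"delta_pos": [-0.1, 0.1, 13], "dr": [0, 0, 0], "fingers": 0.1}, {"delta_pos": [-0.1, 0.1, 14.3], "dr": [0, 0, 0], "fingers": 0.1}])

```text
time: 16.08
tool_pos: [0.4919, 0.1677, 0.0073]
tool_rot: [3.141, 0.001, -2.914]
contact_force: [-1.1, -0.2, 0.4]
opening: 0.0411
grip_force: 0.0
```

>>> step_arm(increments=[{"delta_pos": [0, 0, 0.1], "dr": [0, 0, 0], "fingers": 0.1}, {"delta_pos": [0, 0, 0.2], "dr": [0, 0, 0], "fingers": 0.6}, {"delta_pos": [0, 0, 0.2], "dr": [0, 0, 0], "fingers": 1}, {"delta_pos": [0, 0, 0.2], "dr": [0, 0, 0], "fingers": 1}, {"delta_pos": [0, 0, 0.2], "dr": [0, 0, 0], "fingers": 1}], newtons=8)

```text
time: 16.7
tool_pos: [0.4923, 0.168, 0.0062]
tool_rot: [3.141, 0.002, -2.913]
contact_force: [0.4, -0.2, 2.3]
opening: 0.0163
grip_force: 8.0
```

Run:
```python
from h import *
t=np.radians(10);Rp=Rt(t); z=Rp.apply([0,0,1])
# tube axis currently height .011; tip d below
s,p,r=cur(); d=.011-p[2]; print("tcp",p,"d",d)
T=ch(-.030,-.052,.028+.011+.003)+d*z
hi=T+[-.03,0,.14]
up=(p+[0,0,.20],r)
inc(*up); inc(hi,Rp,base=up); print(T,hi)
```

```text
tcp [0.49231977 0.16798522 0.0061897 ] d 0.004810297521170466
dp [-0.03, 0.0, -20.0] |20.0| dr [0.0, 0.0, 0.0]
dp [6.44, -32.3, 2.88] |33.1| dr [-7.2, -8.7, 100.2]
[ 0.53284669 -0.16117173  0.03726278] [ 0.50284669 -0.16117173  0.17726278]
```

>>> step_arm(increments=[{"delta_pos": [0, 0, -3], "dr": [0, 0, 0], "fingers": 1}, {"delta_pos": [0, 0, -7], "dr": [0, 0, 0], "fingers": 1}, {"delta_pos": [0, 0, -12], "dr": [0, 0, 0], "fingers": 1}, {"delta_pos": [0, 0, -17], "dr": [0, 0, 5], "fingers": 1}, {"delta_pos": [0, 0, -20], "dr": [0, 0, 13], "fingers": 1}])

```text
time: 17.32
tool_pos: [0.4924, 0.168, 0.2085]
tool_rot: [3.141, 0.004, 3.139]
contact_force: [0.7, -0.3, 0.3]
opening: 0.0162
grip_force: 8.0
```

```bash
cat >> h.py <<'E'
RP=Rt(np.radians(10)); TP=ch(-.030,-.052,.042)+.0048*RP.apply([0,0,1])
E
python3 - <<'E'
from h import *
s,p,r=cur(); print(p,s["opening"],s["grip_force"])
inc([.49,0,.2],RP);inc(TP+[-.03,0,.15],RP)
E
```

```text
[0.49241598 0.16795817 0.20853767] 0.016222401517661064 7.9777239135000855
dp [0.21, -16.8, 0.84] |16.8| dr [-7.8, -7.5, 87.0]
dp [-1.11, -32.91, 2.1] |33.0| dr [-7.8, -7.5, 87.0]
```

>>> step_arm(increments=[{"delta_pos": [0, -3, 0.1], "dr": [-0.9, -0.8, 9.8], "fingers": 1}, {"delta_pos": [0, -6.5, 0.3], "dr": [-1.8, -1.7, 19.6], "fingers": 1}, {"delta_pos": [0, -10, 0.5], "dr": [-2.7, -2.5, 29.4], "fingers": 1}, {"delta_pos": [0, -13.5, 0.7], "dr": [-3.5, -3.4, 39.2], "fingers": 1}, {"delta_pos": [0, -16.5, 0.8], "dr": [-4.4, -4.2, 49], "fingers": 1}])

```text
time: 17.95
tool_pos: [0.4919, 0.0016, 0.1977]
tool_rot: [3.043, 0.034, 2.28]
contact_force: [-0.1, 0.5, -0.1]
opening: 0.0163
grip_force: 8.0
```

Run:
```python
from h import *
print(cur()[1]);inc(TP+[-.03,0,.15],RP)
```

```text
[0.49185126 0.0015773  0.19766649]
dp [-13.03, -9.86, 0.51] |16.3| dr [-3.6, -3.3, 37.9]
```

>>> step_arm(increments=[{"delta_pos": [-3.3, -2.5, 0.1], "dr": [-1, -0.9, 10], "fingers": 1}, {"delta_pos": [-6.5, -5, 0.3], "dr": [-1.9, -1.7, 20], "fingers": 1}, {"delta_pos": [-10, -7.5, 0.4], "dr": [-2.8, -2.6, 30], "fingers": 1}, {"delta_pos": [-13, -9.8, 0.5], "dr": [-3.6, -3.3, 37.9], "fingers": 1}, {"delta_pos": [-13, -9.8, 0.5], "dr": [-3.6, -3.3, 37.9], "fingers": 1}])

```text
time: 18.58
tool_pos: [0.5041, -0.1613, 0.1873]
tool_rot: [2.967, -0.0, 1.619]
contact_force: [0.2, 0.7, 0.0]
opening: 0.0159
grip_force: 8.0
```

Run:
```python
from h import *
print(cur()[1]);inc(TP+[0,0,.06],RP);inc(TP,RP)
c=lambda a,x,y,w,h,k:cv2.resize(a[y:y+h,x:x+w],None,fx=k,fy=k,interpolation=cv2.INTER_CUBIC)
ims=[snap(n,n+"5") for n in("top","scene")]
cv2.imwrite("pics/z5.png",np.hstack([c(ims[0],210,110,130,130,3),c(ims[1],220,110,130,130,3)]))
```

```text
[ 0.50405516 -0.16131762  0.18726107]
dp [-0.13, 1.27, 9.36] |9.4| dr [-0.0, -0.0, 0.1]
dp [-0.13, 0.23, 15.27] |15.3| dr [-0.0, -0.0, 0.1]
```

View pics/z5.png

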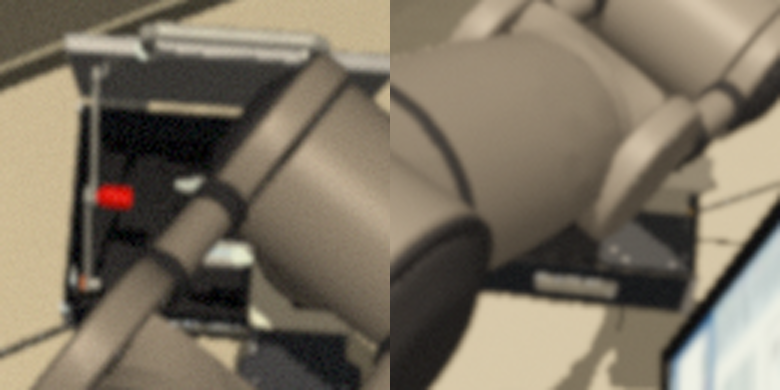

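The stay is still locked, and the held tube is above the front lane, visible at about (230,250) in the left crop. Lowering.

>>> step_arm(increments=[{"delta_pos": [-0.1, 0.2, 4], "dr": [0, 0, 0], "fingers": 1}, {"delta_pos": [-0.1, 0.2, 8], "dr": [0, 0, 0], "fingers": 1}, {"delta_pos": [-0.1, 0.2, 11], "dr": [0, 0, 0], "fingers": 1}, {"delta_pos": [-0.1, 0.2, 13], "dr": [0, 0, 0], "fingers": 1}, {"delta_pos": [-0.1, 0.2, 14.5], "dr": [0, 0, 0], "fingers": 1}])

```text
time: 19.3
tool_pos: [0.5316, -0.1574, 0.0443]
tool_rot: [2.968, -0.001, 1.625]
contact_force: [0.7, -0.8, 0.9]
opening: 0.0163
grip_force: 8.0
```

>>> step_arm(increments=[{"delta_pos": [0, 0, 0.2], "dr": [0, 0, 0], "fingers": 1}, {"delta_pos": [0, 0, 0.4], "dr": [0, 0, 0], "fingers": 1}, {"delta_pos": [0, 0, 0.6], "dr": [0, 0, 0], "fingers": 1}, {"delta_pos": [0, 0, 0.8], "dr": [0, 0, 0], "fingers": 1}, {"delta_pos": [0, 0, 0.8], "dr": [0, 0, 0], "fingers": 1}])

```text
time: 19.92
tool_pos: [0.533, -0.1588, 0.0373]
tool_rot: [2.967, -0.0, 1.622]
contact_force: [-0.2, -0.7, 0.7]
opening: 0.0163
grip_force: 8.0
```

>>> step_arm(increments=[{"delta_pos": [0, 0, 0.1], "dr": [0, 0, 0], "fingers": 1}, {"delta_pos": [0, 0, 0.2], "dr": [0, 0, 0], "fingers": 1}, {"delta_pos": [0, 0, 0.2], "dr": [0, 0, 0], "fingers": 1}, {"delta_pos": [0, 0, 0.2], "dr": [0, 0, 0], "fingers": 0.7}, {"delta_pos": [0, 0, 0.2], "dr": [0, 0, 0], "fingers": 0.4}])

```text
time: 20.55
tool_pos: [0.5333, -0.1587, 0.0353]
tool_rot: [2.967, -0.0, 1.623]
contact_force: [-0.4, 0.2, 1.2]
opening: 0.0223
grip_force: 0.0
```

>>> step_arm(increments=[{"delta_pos": [0, 0, 0], "dr": [0, 0, 0], "fingers": 0.4}, {"delta_pos": [0, 0, -1], "dr": [0, 0, 0], "fingers": 0.4}, {"delta_pos": [0, 0, -4], "dr": [0, 0, 0], "fingers": 0.4}, {"delta_pos": [0, 0, -9], "dr": [0, 0, 0], "fingers": 0.4}, {"delta_pos": [0, 0, -15], "dr": [0, 0, 0], "fingers": 0.4}])

```text
time: 21.18
tool_pos: [0.5062, -0.1599, 0.1843]
tool_rot: [2.969, -0.001, 1.622]
contact_force: [0.7, -0.5, 0.7]
opening: 0.0277
grip_force: 0.0
```

Run:
```python
from h import *
# push pose: tilt 45, closing along chest y: rotate about tool z by 90
s,p,r=cur();print(p,s["opening"])
t=np.radians(45)
for sg in(1,-1):
    Rk=Rt(t)*R.from_euler('z',sg*np.pi/2); print(sg,Rk.apply([0,1,0]).round(2)); inc([.42,-.06,.27],Rk)
```

```text
[ 0.50623182 -0.15985634  0.18431434] 0.02771859272885882
1 [ 0.05 -1.    0.  ]
dp [10.43, -6.5, -9.82] |15.7| dr [-27.7, 27.3, 87.2]
-1 [-0.05  1.    0.  ]
dp [10.43, -6.5, -9.82] |15.7| dr [-27.3, -27.6, -86.7]
```

>>> step_arm(increments=[{"delta_pos": [2, -2, -3], "dr": [0, 0, 0], "fingers": 0.6}, {"delta_pos": [5, -4, -6], "dr": [-2.8, 2.7, 8.7], "fingers": 1}, {"delta_pos": [8, -5.5, -8.5], "dr": [-5.6, 5.4, 17.4], "fingers": 1}, {"delta_pos": [10, -6.5, -9.8], "dr": [-8.4, 8.1, 26], "fingers": 1}, {"delta_pos": [10.4, -6.5, -9.8], "dr": [-11, 11, 35], "fingers": 1}], newtons=10)

```text
time: 21.8
tool_pos: [0.4203, -0.0594, 0.2699]
tool_rot: [2.861, -0.335, 1.063]
contact_force: [-1.3, -0.9, 0.4]
opening: 0.0008
grip_force: 0.0
```

```bash
cat >> h.py <<'E'
RK=Rt(np.radians(45))*R.from_euler('z',np.pi/2)
E
python3 - <<'E'
from h import *
K,e=tri((259.2,162.3),(248.2,175.1)); print("knob",K,e,"chest",RZ.inv().apply(K-CH))
print(cur()[1]);inc([.42,-.06,.27],RK)
E
```

```text
knob [ 0.54648669 -0.03404052  0.14645397] 0.001683300433321672 chest [-0.00969316  0.0743695   0.14645397]
[ 0.42027071 -0.05941372  0.26988871]
dp [-0.06, 0.01, -0.03] |0.1| dr [-16.4, 16.2, 52.0]
```

>>> step_arm(increments=[{"delta_pos": [0, 0, 0], "dr": [-3, 3, 9.5], "fingers": 1}, {"delta_pos": [0, 0, 0], "dr": [-6, 6, 19], "fingers": 1}, {"delta_pos": [0, 0, 0], "dr": [-9, 9, 28.5], "fingers": 1}, {"delta_pos": [0, 0, 0], "dr": [-12, 12, 38], "fingers": 1}, {"delta_pos": [0, 0, 0], "dr": [-15, 14.8, 47.5], "fingers": 1}])

```text
time: 22.42
tool_pos: [0.4206, -0.0605, 0.2687]
tool_rot: [3.092, -0.758, 0.152]
contact_force: [-0.0, 0.2, 0.3]
opening: 0.0006
grip_force: 0.0
```

Run:
```python
from h import *
K=ch(-.0095,.064,.1455); z=RK.apply([0,0,1])
print(robot.observe()["qpos"].round(2),cur()[1]); inc(K-.045*z,RK); inc(K-.008*z,RK,base=(K-.045*z,RK))
c=lambda a,x,y,w,h,k:cv2.resize(a[y:y+h,x:x+w],None,fx=k,fy=k,interpolation=cv2.INTER_CUBIC)
ims=[snap(n,n+"6") for n in("top","scene")]
cv2.imwrite("pics/z6.png",np.hstack([c(ims[0],210,110,130,130,3),c(ims[1],220,110,130,130,3)]))
```

```text
[-0.73 -0.22  2.28  0.87  0.71  0.14] [ 0.42057088 -0.06053034  0.26865399]
dp [0.68, -0.67, 13.21] |13.2| dr [-1.4, 1.4, 4.4]
dp [-0.0, 0.0, 3.7] |3.7| dr [0.0, 0.0, 0.0]
```

View pics/z6.png

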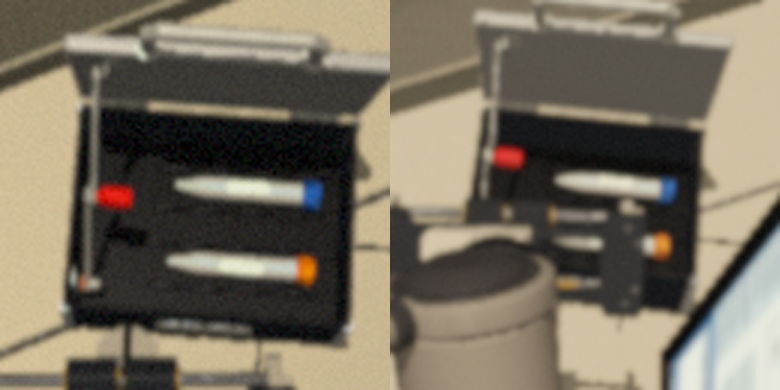

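Both tubes lie in their lanes: blue at about (250,190) and orange at about (245,268) in the left crop. The stay is still locked. The arm's posture near the monitor needs a check.

View pics/scene6.png

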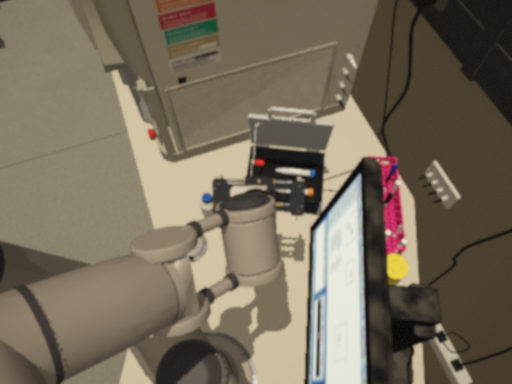

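The full scene shows the wrist at (250,240), left of the monitor edge at about (312,230) and clear of it. I'll move to the pre-push pose.

>>> step_arm(increments=[{"delta_pos": [0.2, -0.2, 3], "dr": [0, 0, 0], "fingers": 1}, {"delta_pos": [0.4, -0.4, 6], "dr": [0, 0, 0], "fingers": 1}, {"delta_pos": [0.6, -0.6, 9], "dr": [0, 0, 1], "fingers": 1}, {"delta_pos": [0.7, -0.7, 12], "dr": [-0.7, 0.7, 2], "fingers": 1}, {"delta_pos": [0.7, -0.7, 13.2], "dr": [-1.4, 1.4, 4.4], "fingers": 1}])

```text
time: 23.15
tool_pos: [0.517, -0.0446, 0.1763]
tool_rot: [3.137, -0.783, 0.059]
contact_force: [1.0, 0.3, 0.4]
opening: 0.0006
grip_force: 0.0
```

Run:
```python
from h import *
K=ch(-.0095,.064,.1455); z=RK.apply([0,0,1]); v=RZ.apply([.835,0,-.55])
s,p,r=cur();print(s["qpos"].round(2),p,s["tool_rot"]); inc(K-.045*z,RK); inc(K-.012*z,RK)
print("push dir in tool",r.inv().apply(v).round(3))
```

```text
[-0.45  0.16  2.29  1.63  0.35 -0.44] [ 0.5170416  -0.04463213  0.17633283] [ 3.13677905 -0.78291825  0.05884274]
dp [-0.05, 0.11, -0.19] |0.2| dr [-0.2, 0.1, 0.5]
dp [-0.05, 0.13, 3.11] |3.1| dr [-0.2, 0.1, 0.5]
push dir in tool [0.204 0.006 0.979]
```

>>> step_arm(increments=[{"delta_pos": [0, 0.1, 1], "dr": [0, 0, 0], "fingers": 1}, {"delta_pos": [0, 0.1, 2], "dr": [0, 0, 0], "fingers": 1}, {"delta_pos": [0, 0.1, 2.7], "dr": [0, 0, 0], "fingers": 1}, {"delta_pos": [0.05, 0.1, 3.2], "dr": [0, 0, 0], "fingers": 1}, {"delta_pos": [0.1, 0.1, 3.7], "dr": [0, 0, 0], "fingers": 1}])

```text
time: 23.78
tool_pos: [0.5432, -0.0448, 0.1518]
tool_rot: [3.137, -0.784, 0.056]
contact_force: [0.2, -0.5, 1.7]
opening: 0.0004
grip_force: 1.0
```

>>> step_arm(increments=[{"delta_pos": [0.05, 0, 0.3], "dr": [0, 0, 0], "fingers": 1}, {"delta_pos": [0.1, 0, 0.6], "dr": [0, 0, 0], "fingers": 1}, {"delta_pos": [0.13, 0, 0.9], "dr": [0, 0, 0], "fingers": 1}, {"delta_pos": [0.15, 0, 1.2], "dr": [0, 0, 0], "fingers": 1}, {"delta_pos": [0.15, 0, 1.5], "dr": [0, 0, 0], "fingers": 1}])

```text
time: 24.4
tool_pos: [0.5541, -0.0443, 0.1416]
tool_rot: [3.138, -0.782, 0.054]
contact_force: [-0.2, 0.1, 1.6]
opening: 0.0003
grip_force: 0.7
```

>>> step_arm(increments=[{"delta_pos": [0, 0, 0.4], "dr": [0, 0, 0], "fingers": 1}, {"delta_pos": [0, 0, 0.8], "dr": [0, 0, 0], "fingers": 1}, {"delta_pos": [0, 0, 1.2], "dr": [0, 0, 0], "fingers": 1}, {"delta_pos": [0, 0, 1.6], "dr": [0, 0, 0], "fingers": 1}, {"delta_pos": [0, 0, 2], "dr": [0, 0, 0], "fingers": 1}])

```text
time: 25.02
tool_pos: [0.5683, -0.0436, 0.1274]
tool_rot: [3.138, -0.783, 0.054]
contact_force: [-0.2, 0.5, 2.5]
opening: 0.0007
grip_force: 1.0
```

```bash
cat >> h.py <<'E'
def knob():
    for n in("top","scene"):
        im=snap(n);h=cv2.cvtColor(im,cv2.COLOR_BGR2HSV)
        k,l,st,ce=cv2.connectedComponentsWithStats(cv2.inRange(h,(0,120,50),(6,255,255))|cv2.inRange(h,(172,120,50),(180,255,255)))
        for i in range(1,k):
            if st[i,4]>5 and 225<ce[i][0]<280 and 120<ce[i][1]<220:print(n,st[i],ce[i].round(1))
E
python3 - <<'E'
from h import *
knob(); s=robot.observe();print(s["qpos"].round(2),s["contact_force"].round(1),s["tool_pos"])
print(RZ.inv().apply(s["tool_pos"]-CH).round(4))
E
```

```text
top [243 161  13   8  63] [248.2 163.7]
[-0.38  0.35  2.22  2.07  0.34 -0.84] [ 0.7 -0.2 -0.5] [ 0.56795307 -0.04355517  0.12692694]
[0.0113 0.0639 0.1269]
```

>>> step_arm(increments=[{"delta_pos": [0, 0, 0.3], "dr": [0, 0, 0], "fingers": 1}, {"delta_pos": [0, 0, 0.6], "dr": [0, 0, 0], "fingers": 1}, {"delta_pos": [0, 0, 0.8], "dr": [0, 0, 0], "fingers": 1}, {"delta_pos": [0, 0, 0.8], "dr": [0, 0, 0], "fingers": 1}, {"delta_pos": [0, 0, 0.8], "dr": [0, 0, 0], "fingers": 1}])

```text
time: 25.75
tool_pos: [0.5738, -0.0434, 0.122]
tool_rot: [3.138, -0.783, 0.054]
contact_force: [0.3, 0.7, -0.3]
opening: 0.0002
grip_force: 0.0
```

Run:
```python
from h import *
knob(); s=robot.observe();print(s["contact_force"].round(1),s["tool_pos"])
```

```text
top [243 160  13   8  58] [248.1 162.5]
[0.1 0.1 0.1] [ 0.57374845 -0.04335098  0.12199069]
```

>>> step_arm(increments=[{"delta_pos": [0, 0, -1], "dr": [0, 0, 0], "fingers": 1}, {"delta_pos": [0, 0, -3], "dr": [0, 0, 0], "fingers": 1}, {"delta_pos": [0, 0, -6.5], "dr": [0, 0, 0], "fingers": 1}, {"delta_pos": [0, 0, -11], "dr": [0, 0, 0], "fingers": 1}, {"delta_pos": [0, 0, -15], "dr": [0, 0, 0], "fingers": 1}])

```text
time: 26.48
tool_pos: [0.4707, -0.0481, 0.2265]
tool_rot: [3.14, -0.784, 0.054]
contact_force: [0.4, 0.0, 1.7]
opening: 0.0003
grip_force: 0.0
```

Run:
```python
from h import *
s,p,r=cur();print(p)
c=lambda a,x,y,w,h,k:cv2.resize(a[y:y+h,x:x+w],None,fx=k,fy=k,interpolation=cv2.INTER_CUBIC)
ims=[snap(n,n+"7") for n in("top","scene")]
knob()
for n in("top","scene"):
    for th in (1.2,1.25,1.3,1.35,1.4):
        print(n,th,[proj(n,bar(th)+RZ.apply([0,y,0])).round(1).tolist() for y in(-.047,.047)])
cv2.imwrite("pics/z7.png",np.hstack([c(ims[0],220,100,100,110,4),c(ims[1],235,95,100,110,4)]))
```

```text
[ 0.47069566 -0.04808735  0.22652215]
top [243 160  13  10 106] [249.4 164.2]
scene [256 153  11   9  86] [260.9 157. ]
top 1.2 [[311.7, 146.2], [261.7, 142.8]]
top 1.25 [[312.2, 140.5], [262.1, 137.2]]
top 1.3 [[312.6, 134.9], [262.5, 131.5]]
top 1.35 [[312.9, 129.2], [262.9, 125.9]]
top 1.4 [[313.3, 123.7], [263.3, 120.3]]
scene 1.2 [[310.4, 128.9], [271.8, 125.2]]
scene 1.25 [[310.8, 124.7], [272.3, 121.0]]
scene 1.3 [[311.1, 120.6], [272.7, 116.9]]
scene 1.35 [[311.5, 116.6], [273.2, 112.9]]
scene 1.4 [[311.8, 112.7], [273.6, 109.1]]
```

View pics/z7.png

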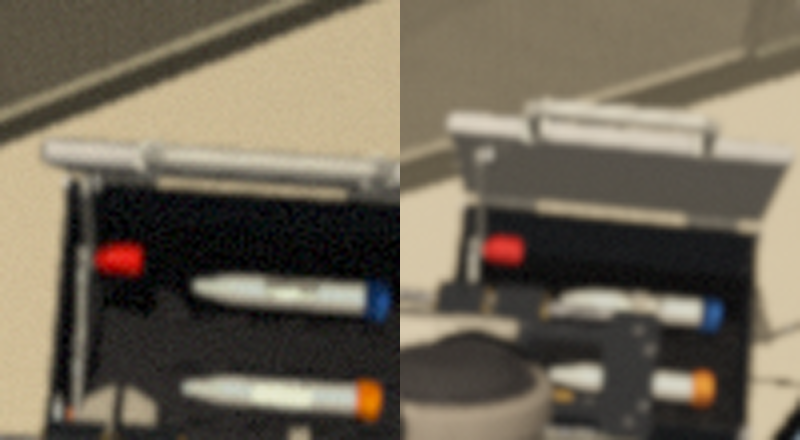

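The stay is broken: the knob stays at (249,164) in top, and both tubes lie in place. The bar's pixels put the lid at about 1.23 rad. Next I'll regrasp the bar.

```bash
cat >> h.py <<'E'
RB=Rt(np.radians(30)); TH=1.23; PRE=bar(TH)-.09*RB.apply([0,0,1])
E
python3 - <<'E'
from h import *
print(PRE);inc(PRE+[-.08,.02,0],RB)
E
```

```text
[ 0.53452072 -0.1090396   0.36903207]
dp [8.68, 3.99, -11.4] |14.9| dr [11.8, -11.9, -89.1]
```

>>> step_arm(increments=[{"delta_pos": [1.5, 0.7, -2.2], "dr": [1.2, -1.2, -9], "fingers": 0.6}, {"delta_pos": [3, 1.4, -4.4], "dr": [2.4, -2.4, -18], "fingers": 0.3}, {"delta_pos": [4.5, 2.1, -6.6], "dr": [3.6, -3.6, -27], "fingers": -0.1}, {"delta_pos": [6, 2.8, -8.8], "dr": [4.8, -4.8, -36], "fingers": -0.1}, {"delta_pos": [8.6, 4, -11], "dr": [6, -6, -45], "fingers": -0.1}])

```text
time: 27.3
tool_pos: [0.4575, -0.0882, 0.3642]
tool_rot: [2.676, -0.474, 0.983]
contact_force: [1.2, -0.7, 0.1]
opening: 0.046
grip_force: 0.0
```

Run:
```python
from h import *
print(cur()[1],robot.observe()["contact_force"].round(1));inc(PRE+[-.06,.02,0],RB)
```

```text
[ 0.45752637 -0.08818598  0.36421622] [ 1.2 -0.7  0.1]
dp [1.0, 1.32, 0.63] |1.8| dr [5.5, -6.2, -43.8]
```

>>> step_arm(increments=[{"delta_pos": [0.2, 0.3, 0.1], "dr": [1.2, -1.3, -9.5], "fingers": -0.1}, {"delta_pos": [0.5, 0.6, 0.3], "dr": [2.4, -2.6, -19], "fingers": -0.1}, {"delta_pos": [0.8, 1, 0.5], "dr": [3.6, -4, -28.5], "fingers": -0.1}, {"delta_pos": [1, 1.3, 0.6], "dr": [4.8, -5.3, -38], "fingers": -0.1}, {"delta_pos": [1, 1.3, 0.6], "dr": [5.5, -6.2, -43.8], "fingers": -0.1}])

```text
time: 27.92
tool_pos: [0.4753, -0.0885, 0.3683]
tool_rot: [2.618, -0.0, 1.617]
contact_force: [-0.2, -0.0, -0.2]
opening: 0.0504
grip_force: 0.0
```

Run:
```python
from h import *
print(cur()[1],robot.observe()["opening"]);inc(PRE,RB);inc(bar(TH)+.012*RB.apply([0,0,1]),RB)
```

```text
[ 0.47529067 -0.08851737  0.36832269] 0.050436807315523226
dp [-2.33, 5.08, 2.85] |6.3| dr [-0.0, -0.0, 0.0]
dp [-2.33, 5.08, 13.05] |14.2| dr [-0.0, -0.0, 0.0]
```

>>> step_arm(increments=[{"delta_pos": [-1.2, 2.5, 1.4], "dr": [0, 0, 0], "fingers": -0.1}, {"delta_pos": [-2.3, 5.1, 2.9], "dr": [0, 0, 0], "fingers": -0.1}, {"delta_pos": [-2.3, 5.1, 4], "dr": [0, 0, 0], "fingers": -0.1}, {"delta_pos": [-2.3, 5.1, 6.5], "dr": [0, 0, 0], "fingers": -0.1}, {"delta_pos": [-2.3, 5.1, 9], "dr": [0, 0, 0], "fingers": -0.1}])

```text
time: 28.55
tool_pos: [0.5638, -0.1079, 0.3149]
tool_rot: [2.619, -0.002, 1.612]
contact_force: [0.5, 0.4, 0.0]
opening: 0.0507
grip_force: 0.0
```

>>> step_arm(increments=[{"delta_pos": [0, 0, 1], "dr": [0, 0, 0], "fingers": -0.1}, {"delta_pos": [0, 0, 2], "dr": [0, 0, 0], "fingers": -0.1}, {"delta_pos": [0, 0, 3], "dr": [0, 0, 0], "fingers": -0.1}, {"delta_pos": [0, 0, 4], "dr": [0, 0, 0], "fingers": -0.1}, {"delta_pos": [0, 0, 4], "dr": [0, 0, 0], "fingers": -0.1}])

```text
time: 29.18
tool_pos: [0.5836, -0.1082, 0.2819]
tool_rot: [2.618, 0.0, 1.611]
contact_force: [-0.3, 0.3, -0.0]
opening: 0.0502
grip_force: 0.0
```

>>> step_arm(increments=[{"delta_pos": [0, 0, 0], "dr": [0, 0, 0], "fingers": 0.3}, {"delta_pos": [0, 0, 0], "dr": [0, 0, 0], "fingers": 0.6}, {"delta_pos": [0, 0, 0], "dr": [0, 0, 0], "fingers": 1}, {"delta_pos": [0, 0, 0], "dr": [0, 0, 0], "fingers": 1}, {"delta_pos": [0, 0, 0], "dr": [0, 0, 0], "fingers": 1}], newtons=5)

```text
time: 29.8
tool_pos: [0.5838, -0.1084, 0.2829]
tool_rot: [2.617, 0.001, 1.61]
contact_force: [-0.2, -0.4, 0.4]
opening: 0.0106
grip_force: 5.0
```

Run:
```python
from h import *
lidang()
```

```text
lid th 1.222 rad r 0.2192 y -0.0015 F [-0.2 -0.4  0.4] t 29.8
```

Run:
```python
from h import *
_,p,r=cur()
q=[1.225,1.1,.98,.86,.74,.62,.5,.4,.3,.22,.16,.1,.05,0]
for i in range(0,len(q),1): print(q[i],(r.inv().apply(bar(q[i])-bar(1.225))*100).round(2).tolist())
```

```text
1.225 [0.0, 0.0, 0.0]
1.1 [-0.01, -2.63, -0.4]
0.98 [-0.03, -5.19, -0.46]
0.86 [-0.04, -7.73, -0.23]
0.74 [-0.05, -10.23, 0.31]
0.62 [-0.06, -12.65, 1.15]
0.5 [-0.06, -14.94, 2.27]
0.4 [-0.07, -16.74, 3.41]
0.3 [-0.07, -18.42, 4.72]
0.22 [-0.07, -19.67, 5.88]
0.16 [-0.07, -20.54, 6.82]
0.1 [-0.07, -21.35, 7.81]
0.05 [-0.07, -21.98, 8.67]
0 [-0.07, -22.56, 9.56]
```

>>> step_arm(increments=[{"delta_pos": [0, -0.8, -0.15], "dr": [0, 0, 0], "fingers": 1}, {"delta_pos": [0, -1.7, -0.3], "dr": [0, 0, 0], "fingers": 1}, {"delta_pos": [0, -2.6, -0.4], "dr": [0, 0, 0], "fingers": 1}, {"delta_pos": [0, -3.9, -0.45], "dr": [0, 0, 0], "fingers": 1}, {"delta_pos": [0, -5.2, -0.45], "dr": [0, 0, 0], "fingers": 1}])

```text
time: 30.42
tool_pos: [0.5355, -0.1104, 0.26]
tool_rot: [2.618, 0.001, 1.61]
contact_force: [-0.0, -1.4, 0.4]
opening: 0.0108
grip_force: 5.0
```

Run:
```python
from h import *
lidang();knob()
```

```text
lid th 0.977 rad r 0.2189 y -0.0013 F [-0.  -1.4  0.4] t 30.43
top [245 164   8   3  22] [248.5 165. ]
scene [256 153  11   9  70] [261.3 156.8]
```

>>> step_arm(increments=[{"delta_pos": [0, -1.2, 0.05], "dr": [0, 0, 0], "fingers": 1}, {"delta_pos": [0, -2.5, 0.2], "dr": [0, 0, 0], "fingers": 1}, {"delta_pos": [0, -3.8, 0.45], "dr": [0, 0, 0], "fingers": 1}, {"delta_pos": [0, -5.0, 0.75], "dr": [0, 0, 0], "fingers": 1}, {"delta_pos": [0, -6.2, 1.1], "dr": [0, 0, 0], "fingers": 1}])

```text
time: 31.15
tool_pos: [0.4876, -0.1121, 0.2193]
tool_rot: [2.618, 0.001, 1.61]
contact_force: [1.9, -1.0, -2.2]
opening: 0.011
grip_force: 5.0
```

Run:
```python
from h import *
lidang();knob()
```

```text
lid th 0.689 rad r 0.2190 y -0.0009 F [ 1.9 -1.  -2.2] t 31.15
```

>>> step_arm(increments=[{"delta_pos": [0, -1.4, 0.5], "dr": [0, 0, 0], "fingers": 1}, {"delta_pos": [0, -2.6, 1.05], "dr": [0, 0, 0], "fingers": 1}, {"delta_pos": [0, -3.7, 1.6], "dr": [0, 0, 0], "fingers": 1}, {"delta_pos": [0, -4.6, 2.15], "dr": [0, 0, 0], "fingers": 1}, {"delta_pos": [0, -5.5, 2.75], "dr": [0, 0, 0], "fingers": 1}])

```text
time: 31.88
tool_pos: [0.4545, -0.1135, 0.1685]
tool_rot: [2.617, 0.001, 1.61]
contact_force: [1.0, -0.1, -1.9]
opening: 0.0109
grip_force: 5.0
```

Run:
```python
from h import *
lidang();_,p,r=cur()
for th in (.3,.2,.15,.1,.06,.03,0): print(th,(r.inv().apply(bar(th)-bar(.4))*100).round(2).tolist())
```

```text
lid th 0.411 rad r 0.2187 y -0.0007 F [ 1.  -0.1 -1.9] t 31.88
0.3 [-0.0, -1.68, 1.31]
0.2 [-0.01, -3.22, 2.78]
0.15 [-0.01, -3.93, 3.58]
0.1 [-0.01, -4.6, 4.4]
0.06 [-0.01, -5.11, 5.09]
0.03 [-0.01, -5.47, 5.62]
0 [-0.01, -5.82, 6.15]
```

>>> step_arm(increments=[{"delta_pos": [0, -0.8, 0.65], "dr": [0, 0, 0], "fingers": 1}, {"delta_pos": [0, -1.7, 1.3], "dr": [0, 0, 0], "fingers": 1}, {"delta_pos": [0, -2.5, 2.05], "dr": [0, 0, 0], "fingers": 1}, {"delta_pos": [0, -3.2, 2.8], "dr": [0, 0, 0], "fingers": 1}, {"delta_pos": [0, -3.9, 3.6], "dr": [0, 0, 0], "fingers": 1}])

```text
time: 32.5
tool_pos: [0.4387, -0.1142, 0.1176]
tool_rot: [2.617, 0.001, 1.61]
contact_force: [0.6, 0.1, -1.3]
opening: 0.0104
grip_force: 5.0
```

>>> step_arm(increments=[{"delta_pos": [0, -0.3, 0.4], "dr": [0, 0, 0], "fingers": 1}, {"delta_pos": [0, -0.65, 0.8], "dr": [0, 0, 0], "fingers": 1}, {"delta_pos": [0, -0.9, 1.15], "dr": [0, 0, 0], "fingers": 1}, {"delta_pos": [0, -1.2, 1.5], "dr": [0, 0, 0], "fingers": 1}, {"delta_pos": [0, -1.2, 1.5], "dr": [0, 0, 0], "fingers": 1}])

```text
time: 33.12
tool_pos: [0.4361, -0.1142, 0.0988]
tool_rot: [2.617, 0.0, 1.61]
contact_force: [2.3, 0.4, -3.9]
opening: 0.0109
grip_force: 5.0
```

Run:
```python
from h import *
lidang()
```

```text
lid th 0.079 rad r 0.2172 y -0.0006 F [ 2.3  0.4 -3.9] t 33.12
```

>>> step_arm(increments=[{"delta_pos": [0, -0.12, 0.2], "dr": [0, 0, 0], "fingers": 1}, {"delta_pos": [0, -0.25, 0.4], "dr": [0, 0, 0], "fingers": 1}, {"delta_pos": [0, -0.37, 0.6], "dr": [0, 0, 0], "fingers": 1}, {"delta_pos": [0, -0.5, 0.85], "dr": [0, 0, 0], "fingers": 1}, {"delta_pos": [0, -0.6, 1.05], "dr": [0, 0, 0], "fingers": 1}])

```text
time: 33.75
tool_pos: [0.4357, -0.1143, 0.0865]
tool_rot: [2.618, 0.001, 1.61]
contact_force: [-3.4, 0.8, 6.5]
opening: 0.0107
grip_force: 5.0
```

>>> step_arm(increments=[{"delta_pos": [0, -0.05, 0.05], "dr": [0, 0, 0], "fingers": 1}, {"delta_pos": [0, -0.05, 0.1], "dr": [0, 0, 0], "fingers": 1}, {"delta_pos": [0, -0.1, 0.15], "dr": [0, 0, 0], "fingers": 1}, {"delta_pos": [0, -0.1, 0.15], "dr": [0, 0, 0], "fingers": 1}, {"delta_pos": [0, -0.1, 0.15], "dr": [0, 0, 0], "fingers": 1}])

```text
time: 34.38
tool_pos: [0.4363, -0.1146, 0.0856]
tool_rot: [2.616, 0.002, 1.61]
contact_force: [-3.6, 1.9, 5.4]
opening: 0.0109
grip_force: 5.0
```

Run:
```python
from h import *
lidang()
```

```text
lid th 0.018 rad r 0.2161 y -0.0010 F [-3.6  1.9  5.4] t 34.38
```

>>> step_arm(increments=[{"delta_pos": [0, 0, 0], "dr": [0, 0, 0], "fingers": 0.7}, {"delta_pos": [0, 0, 0], "dr": [0, 0, 0], "fingers": 0.35}, {"delta_pos": [0, 0, 0], "dr": [0, 0, 0], "fingers": 0.35}, {"delta_pos": [0, 0, -2], "dr": [0, 0, 0], "fingers": 0.35}, {"delta_pos": [0, 0, -6], "dr": [0, 0, 0], "fingers": 0.35}])

```text
time: 35.0
tool_pos: [0.4051, -0.1152, 0.1366]
tool_rot: [2.62, -0.001, 1.611]
contact_force: [0.7, -0.5, 0.4]
opening: 0.0296
grip_force: 0.0
```

>>> step_arm(increments=[{"delta_pos": [2, 0, -4], "dr": [0, 0, 0], "fingers": 0.35}, {"delta_pos": [6, 0, -8], "dr": [0, 0, 0], "fingers": 0.35}, {"delta_pos": [11, 0, -10], "dr": [0, 0, 0], "fingers": 0.35}, {"delta_pos": [16, 0, -10], "dr": [0, 0, 0], "fingers": 0.35}, {"delta_pos": [18, 0, -10], "dr": [0, 0, 0], "fingers": 0.35}])

```text
time: 35.62
tool_pos: [0.3485, 0.0623, 0.224]
tool_rot: [2.615, 0.001, 1.61]
contact_force: [1.8, -0.8, -0.3]
opening: 0.0298
grip_force: 0.0
```

Run:
```python
from h import *
print(cur()[1])
im=snap("top","t9").astype(float); a=cv2.imread("pics/top0.png").astype(float)
b=(slice(138,245),slice(228,335))
d=np.abs(cv2.GaussianBlur(im,(3,3),0)-cv2.GaussianBlur(a,(3,3),0)).max(2)
print("chest diff px>40:",(d[b]>40).sum(),"bbox",[ (v.min(),v.max()) for v in np.nonzero(d[b]>40)] if (d[b]>40).any() else None)
b2=(slice(205,245),slice(172,208));print("bottle diff",(d[b2]>40).sum())
# subpixel shift of bar
x,y,w,h=245,205,65,36
t=cv2.matchTemplate(im[y-6:y+h+6,x-6:x+w+6].astype(np.uint8),a[y:y+h,x:x+w].astype(np.uint8),cv2.TM_CCOEFF_NORMED);print(cv2.minMaxLoc(t),t[5:8,6],t[6,5:8])
```

```text
[0.34852453 0.06228588 0.22404512]
chest diff px>40: 0 bbox None
bottle diff 353
(-0.21049730479717255, 0.9970274567604065, (0, 12), (6, 6)) [0.92294616 0.99702746 0.9219461 ] [0.96896887 0.99702746 0.968267  ]
```

The lid looks exactly as at the start, fully shut. The bottle region differs from the first picture, most likely because the arm is now in front of it. Handing in.

```bash
python3 -c "
from cell import robot
print(robot.hand_in())"
```

```text
the job is handed in; nothing more can be done
None
```

The job is handed in at about 36 s: both tubes are inside the chest, the stay was broken by its knob, and the lid was guided down and matches its starting (shut) picture. I felt about 5 to 6 N at the stop, and the bottle and screwdriver were never touched on purpose; the final view of the bottle was blocked by the arm and the screwdriver was never seen.

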